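# Run the last grey beads out of the bench dispenser

### The arm

A 6-joint arm with a two-finger parallel gripper is mounted at the origin on the work surface. World frame = base frame: x ahead of the robot, y to its left, z up, the work surface at z = 0. Lengths are in mm, angles in rad, forces in N, time in s.
With the tool pointing down it reaches from about 325 to 1000 mm from the base axis. Payload 5.1 kg.
Tool frame: the origin (TCP) lies at the very end of the fingers, on their centre line; the grasp point (between the pads) lies 19 mm behind it (robot.grip_point_offset is the distance from the TCP to the grasp point, in mm); z points along the fingers, x is the direction in which the jaws open and shut, and the axes are right-handed (so a half turn about z gives the same grasp; the last joint's range is limited). The gripper opens to 85 mm and grips with 20 to 120 N. Pads are 22 mm wide; open, the fingers measure 114 mm over their backs; the gripper's body (76 mm by 85 mm) begins 54 mm behind the grasp point. The pads swing forward as they close: fully open they stand 13 mm farther back than shut.
Start: joints at [1.233, 0.124, 1.65, -0, 1.367, -0.083], TCP at [163.856, 628.996, 231.322] pointing down, gripper open.
Joint ranges: [-2.61, 2.61], [-1.02, 2.33], [0.03, 2.71], [-1.35, 4.49], [0.32, 2.68], [-2.91, 2.91]. Speed limits (rad/s): [2.57, 2.57, 3.14, 3.14, 3.14, 3.14].

### API

Orientations are given as a unit quaternion [w, x, y, z].
In Python, from cell import robot, optics, ticket gives the robot as it stands.
- The arm moves only by the tool send_rows, never from a script. Its argument "deltas" is a list that holds one entry, the list of rows, each a list of 5 numbers: the gripper's target within -1 to 1 (fully open at 1, half-way at 0, shut at -1), then the shift along the world's x, y, z in units of 0.025 m (1.0 is 0.025 m), then the turn about the world's z in units of 0.08 rad (1.0 is 0.08 rad). A call has 1 to 20 rows; each row shifts and turns the commanded pose from where the row before left it; what a row does not reach is not made up. A row lasts 1/12 s, in which the tool goes at most 41.7 mm and 7.16 degrees, less where a joint would pass 70% of its speed; a pose out of reach is approached as far as the arm can. A call with a number of a shift or a turn outside -1 to 1 is refused whole. A call with a gripper value outside its range is refused whole. The fingers move at their own pace and stop on an object; "squeeze" is the grip in N (left out, the last holds). Time passes only in rows, so rows that do not move let the fingers close. It gives the time, the measured TCP pose, the force and the opening at its end, in the units of the state.
- robot.read_state(): the state, without advancing time (a new reading comes with each control period).
- optics.read_camera(name): name is "scene" or "side" or "wrist"; returns a dict with "color" (400x640x3 uint8, red, green, blue), "fovy" (degrees; the focal length in pixels is half the picture's height over the tangent of half this angle, whatever the lens; pixels are square), "cx", "cy" (the principal point, pixels), "eye" and "orientation" of the camera in the world. Camera axes: x right, y down, z forward; pixel columns grow to the right and rows downward; lengths in mm; the calibration is good to about 2 mm. A picture is of the moment at which its call begins. There is no depth.
- ticket.sign_off(): hands the job in, once; it reports no verdict.
The state is a dict: "time_s": time; "joint_positions": joint angles; "joint_vel": joint speeds; "tau": joint torques, N m; "tool_pos": TCP position; "tool_rot": TCP orientation; "wrist_force": force on the tool from outside, world axes, zero at the start; "torque": the same for the moment, N m; "opening": finger opening in mm.
Only numpy, scipy, OpenCV 4.12 (cv2) and the standard library are available. Lean on these libraries where they do the work, as an engineer would, in place of code of your own. Each camera call takes 0.05 s, during which the arm holds its last target.

### The job

Empty the grey-bead dispenser into its own catch tray: press its yellow lever fully down with a fingertip so that the gate lid lifts, and hold it down until all six grey beads have rolled into the tray. Then ease the lever back up, slowly, over about two seconds, so that the lid closes softly instead of snapping shut. Do not touch the beads, leave the pink-bead dispenser shut, and leave the jar, carton and scoop where they are.

Things in the scene. Friction and masses are not known exactly. Their poses are not given: they have to be found in the camera images.
- grey_dispenser: Fixed gravity dispenser of large grey beads: clear hopper open on top, white plinth, 412 x 80 x 270 mm. Origin on the bench, mid width; its -x is its front, z up. Along its x (mm): catch tray -225 to -45, spindle -55 (145 up), gate 0, hopper +20 to +172. The chute slopes 18 degrees down to a lip at -65, 79 up; the beads wait on it behind the gate.
- grey_lever (a joint): grey rocker angle: 0 = lid and gate shut (arm 20 deg up), 0.70 = lever fully down on its stop (arm 20 deg below level, gate lifted 45 mm). One rigid black rocker: yellow paddle on an arm in front of the spindle, lid plate and curved gate behind. Pressing the paddle lifts the lid. A spring returns it: about 1.5 N on the paddle starts it, 3 N holds it down; let go, it snaps shut at several rad/s.
- grey_paddle (a point): Centre of the top face of the grey dispenser's yellow paddle (34 mm along the arm, 46 wide, 8 thick). Swings at 100 mm radius about the spindle: 183 mm above the bench when shut, about 68 mm lower at nearly the same place in plan when fully down (6 mm further out half-way). Clear above; the hopper's front wall is 170 mm behind it, the other hopper may stand 100 mm to one side.
- grey_pivot (a point): Middle of the grey dispenser's spindle, about which lever, lid and gate turn together; level, across the dispenser. The paddle lies straight in front of it.
- grey_tray (a point): Centre of the floor of the grey dispenser's own white catch tray, 4 mm above the bench; inside 172 mm long (along the dispenser's x), 72 mm wide, walls 46 mm high. It lies below the spout and the lever.
- pink_dispenser: Fixed gravity dispenser of large pink beads: clear hopper open on top, white plinth, 412 x 80 x 270 mm. Origin on the bench, mid width; its -x is its front, z up. Along its x (mm): catch tray -225 to -45, spindle -55 (145 up), gate 0, hopper +20 to +172. The chute slopes 18 degrees down to a lip at -65, 79 up; the beads wait on it behind the gate.
- pink_lever (a joint): pink rocker angle: 0 = lid and gate shut (arm 20 deg up), 0.70 = lever fully down on its stop (arm 20 deg below level, gate lifted 45 mm). One rigid black rocker: yellow paddle on an arm in front of the spindle, lid plate and curved gate behind. Pressing the paddle lifts the lid. A spring returns it: about 1.5 N on the paddle starts it, 3 N holds it down; let go, it snaps shut at several rad/s.
- pink_paddle (a point): Centre of the top face of the pink dispenser's yellow paddle (34 mm along the arm, 46 wide, 8 thick). Swings at 100 mm radius about the spindle: 183 mm above the bench when shut, about 68 mm lower at nearly the same place in plan when fully down (6 mm further out half-way). Clear above; the hopper's front wall is 170 mm behind it, the other hopper may stand 100 mm to one side.
- grey_bead1: Grey metallic bead 1 of 6, a 24 mm ball of 18 g, origin at its centre; starts on the chute behind the grey dispenser's gate, rolls out by itself when the gate is lifted.
- grey_bead2: Grey metallic bead 2 of 6, a 24 mm ball of 18 g, origin at its centre; starts on the chute behind the grey dispenser's gate, rolls out by itself when the gate is lifted.
- grey_bead3: Grey metallic bead 3 of 6, a 24 mm ball of 18 g, origin at its centre; starts on the chute behind the grey dispenser's gate, rolls out by itself when the gate is lifted.
- grey_bead4: Grey metallic bead 4 of 6, a 24 mm ball of 18 g, origin at its centre; starts on the chute behind the grey dispenser's gate, rolls out by itself when the gate is lifted.
- grey_bead5: Grey metallic bead 5 of 6, a 24 mm ball of 18 g, origin at its centre; starts on the chute behind the grey dispenser's gate, rolls out by itself when the gate is lifted.
- grey_bead6: Grey metallic bead 6 of 6, a 24 mm ball of 18 g, origin at its centre; starts on the chute behind the grey dispenser's gate, rolls out by itself when the gate is lifted.
- pink_bead1: Pink bead 1 of 4, a 24 mm ball, origin at its centre; in the pink dispenser, where it stays.
- pink_bead2: Pink bead 2 of 4, a 24 mm ball, origin at its centre; in the pink dispenser, where it stays.
- pink_bead3: Pink bead 3 of 4, a 24 mm ball, origin at its centre; in the pink dispenser, where it stays.
- pink_bead4: Pink bead 4 of 4, a 24 mm ball, origin at its centre; in the pink dispenser, where it stays.
- jar: Closed bead jar, 64 mm across, 85 mm high, loose bystander; origin at the centre of its underside.
- carton: Small stapled brown cardboard carton with lid, 116 x 86 x 48 mm, loose bystander; origin at the centre of its underside.
- scoop: Small aluminium scoop with a wooden handle, 160 mm long, 28 mm high, lying flat, loose bystander; origin on its underside, 90 mm from the handle's end.

How it is judged (in metres and radians):
On the way, in this order (a step that is already met when the one before it is completed fails the run):
1. the grey lever is held fully down (over 0.60 rad) with all six grey beads in the catch tray (value of joint grey_lever above 0.6 rad and x of grey_bead1 in the frame of grey_dispenser between -0.222 and -0.048 m and y of grey_bead1 in the frame of grey_dispenser between -0.037 and 0.037 m and z of each of grey_bead1, grey_bead2, grey_bead3, grey_bead4, grey_bead5, grey_bead6 in the frame of grey_dispenser below 0.05 m and x of grey_bead2 in the frame of grey_dispenser between -0.222 and -0.048 m and y of grey_bead2 in the frame of grey_dispenser between -0.037 and 0.037 m and x of grey_bead3 in the frame of grey_dispenser between -0.222 and -0.048 m and y of grey_bead3 in the frame of grey_dispenser between -0.037 and 0.037 m and x of grey_bead4 in the frame of grey_dispenser between -0.222 and -0.048 m and y of grey_bead4 in the frame of grey_dispenser between -0.037 and 0.037 m and x of grey_bead5 in the frame of grey_dispenser between -0.222 and -0.048 m and y of grey_bead5 in the frame of grey_dispenser between -0.037 and 0.037 m and x of grey_bead6 in the frame of grey_dispenser between -0.222 and -0.048 m and y of grey_bead6 in the frame of grey_dispenser between -0.037 and 0.037 m), for 0.2 s.
2. the grey lid is shut again (value of joint grey_lever below 0.03 rad), for 0.2 s.
At the end, for the whole second after the job is handed in: The six grey beads lie in the grey dispenser's catch tray, its lid is shut (lever within 0.03 rad of its rest), the pink dispenser is shut with its four beads inside (value of joint each of grey_lever, pink_lever below 0.03 rad and x of grey_bead1 in the frame of grey_dispenser between -0.222 and -0.048 m and y of grey_bead1 in the frame of grey_dispenser between -0.037 and 0.037 m and z of each of grey_bead1, grey_bead2, grey_bead3, grey_bead4, grey_bead5, grey_bead6 in the frame of grey_dispenser below 0.05 m and x of grey_bead2 in the frame of grey_dispenser between -0.222 and -0.048 m and y of grey_bead2 in the frame of grey_dispenser between -0.037 and 0.037 m and x of grey_bead3 in the frame of grey_dispenser between -0.222 and -0.048 m and y of grey_bead3 in the frame of grey_dispenser between -0.037 and 0.037 m and x of grey_bead4 in the frame of grey_dispenser between -0.222 and -0.048 m and y of grey_bead4 in the frame of grey_dispenser between -0.037 and 0.037 m and x of grey_bead5 in the frame of grey_dispenser between -0.222 and -0.048 m and y of grey_bead5 in the frame of grey_dispenser between -0.037 and 0.037 m and x of grey_bead6 in the frame of grey_dispenser between -0.222 and -0.048 m and y of grey_bead6 in the frame of grey_dispenser between -0.037 and 0.037 m and x of each of pink_bead1, pink_bead2, pink_bead3, pink_bead4 in the frame of pink_dispenser above 0 m and z of each of pink_bead1, pink_bead2, pink_bead3, pink_bead4 in the frame of pink_dispenser above 0.09 m); the robot touches nothing.
It fails at once if the grey lid is let go and snaps (the lever returns faster than 1.5 rad/s) (velocity of joint grey_lever below -1.5 rad/s).
It fails at once if a bead is touched by the fingers or the arm (contact force between any of grey_bead1, grey_bead2, grey_bead3, grey_bead4, grey_bead5, grey_bead6, pink_bead1, pink_bead2, pink_bead3, pink_bead4 and the fingers above 0.3 N or contact force between any of grey_bead1, grey_bead2, grey_bead3, grey_bead4, grey_bead5, grey_bead6, pink_bead1, pink_bead2, pink_bead3, pink_bead4 and the arm above 0.3 N).
It fails at once if the pink dispenser's lever is worked (value of joint pink_lever above 0.12 rad).
It fails at once if the jar, carton or scoop is moved by more than 20 mm, or lifted (distance of any of jar, carton, scoop from where it was at the start of the episode above 0.02 m).
It also fails if it takes over 32 s, if anything falls off the work surface, if the arm or the gripper's body presses on something with over 40 N, if the wrist force passes 120 N, or if a joint passes its speed limit or range.

## Working session

There is one attempt and no reset: what is moved stays moved. The work goes in short steps, Python scripts to look and compute and a tool call to move; the robot and the scene stay as the last step left them, time stands still between calls to the robot, and variables do not carry over. Pictures are saved under pics/ and viewed, and the job is handed in when it is done.

Besides the shell and the picture viewer there is one more tool, called after ">>>" as a command line: name --argument value ..., lists and objects as JSON in quotes. send_rows: Moves the arm, as the interface text tells. Its arguments: {"type":"object","properties":{"deltas":{"type":"array"},"squeeze":{"type":"number"}},"required":["deltas"]}

```bash
mkdir -p pics; ls; python3 - <<'E'
from cell import robot, optics, ticket
import cv2,json
for n in ["scene","side","wrist"]:
    c=optics.read_camera(n)
    cv2.imwrite(f"pics/{n}0.png",c["color"][:,:,::-1])
    print(n,{k:c[k] for k in c if k!="color"})
s=robot.read_state();print(s)
E
```

```text
pics
scene {'fovy': 50.43654573985551, 'cx': 320.5990973178776, 'cy': 194.84750031839513, 'eye': array([ 971.03256106,  345.73006411, 1081.43025792]), 'orientation': array([-0.10552874,  0.31319862,  0.9003794 , -0.28299689])}
side {'fovy': 45.95114131700958, 'cx': 318.68758462226447, 'cy': 196.82254058119665, 'eye': array([  407.9715737 , -1077.38306866,   861.85187511]), 'orientation': array([-0.43661582,  0.89660341, -0.06881232,  0.02708894])}
wrist {'fovy': 65.85307493371083, 'cx': 322.6313449244499, 'cy': 197.71532322147607, 'eye': array([ 83.6397072 , 649.68989156, 372.28084342]), 'orientation': array([0.13071803, 0.78008433, 0.60354375, 0.10057918])}
{'time_s': 0.15, 'joint_positions': array([ 1.23341956e+00,  1.24392053e-01,  1.65137649e+00,  1.40871920e-05,
        1.36750212e+00, -8.25645083e-02]), 'joint_vel': array([-0.00023842, -0.0018879 , -0.00479503,  0.00077232, -0.00135647,
       -0.00063953]), 'tau': array([ 2.58773989e-04, -4.24228334e+01, -3.66011488e+01, -1.43029306e-04,
        4.61572068e-03,  7.32677961e-06]), 'tool_pos': array([163.68378259, 628.55594459, 230.30204614]), 'tool_rot': array([ 4.50794755e-04,  7.91222349e-01,  6.11527996e-01, -7.07645311e-04]), 'wrist_force': array([ 0.36828981,  0.6982629 , -0.00165125]), 'torque': array([-0.01492439,  0.01782368,  0.04431824]), 'opening': 85.41206621981493}
```

View pics/scene0.png

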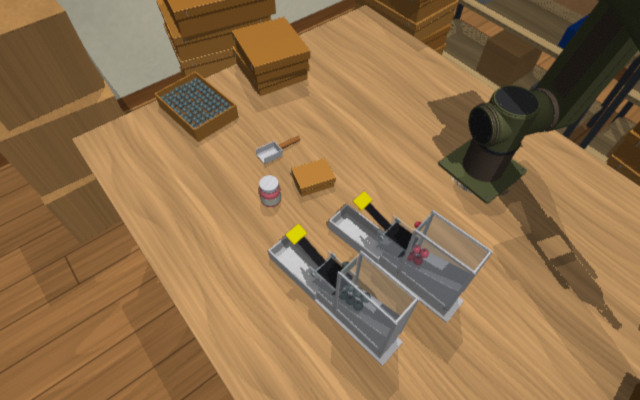

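View pics/side0.png

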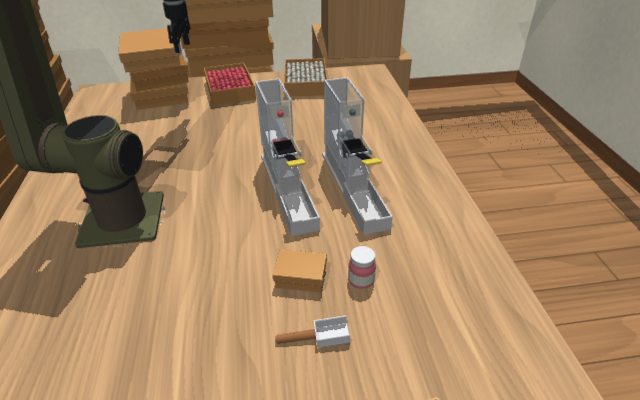

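View pics/wrist0.png

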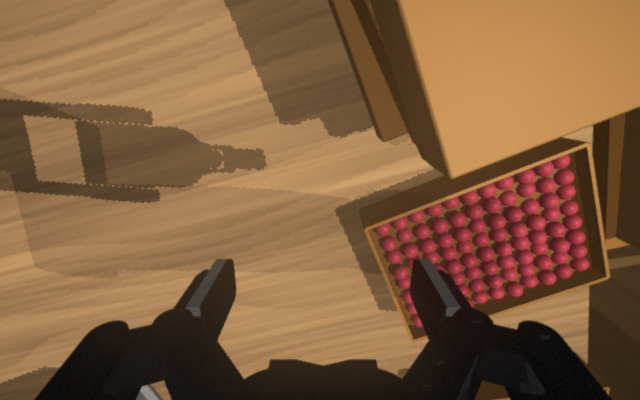

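The scene view shows the grey dispenser (grey beads around (352,297), paddle at about (296,234)) beyond the pink one (paddle at about (363,201)). In the side view the grey one is on the right, paddle at about (371,161). I'll enlarge both.

```bash
python3 - <<'E'
import cv2
a=cv2.imread("pics/scene0.png")[180:370,250:500]; cv2.imwrite("pics/sc_crop.png",cv2.resize(a,None,fx=3,fy=3,interpolation=cv2.INTER_CUBIC))
a=cv2.imread("pics/side0.png")[70:240,240:410]; cv2.imwrite("pics/si_crop.png",cv2.resize(a,None,fx=3.5,fy=3.5,interpolation=cv2.INTER_CUBIC))
E
```

```text
(no output)
```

View pics/sc_crop.png

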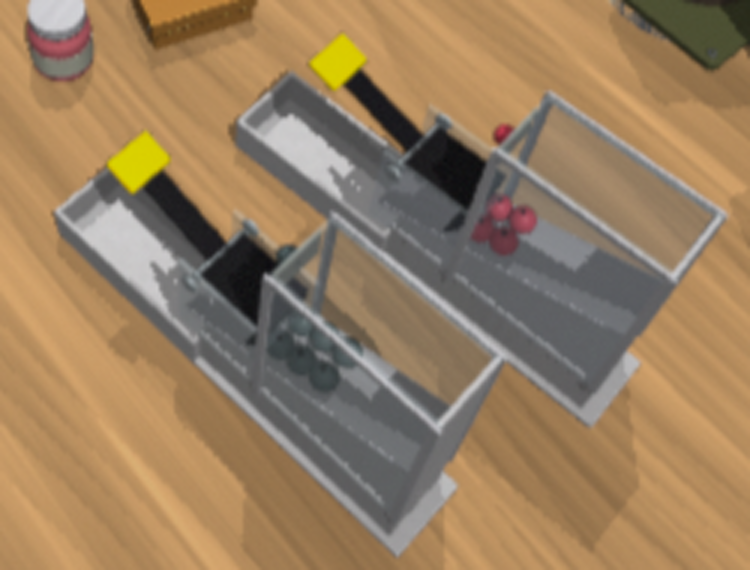

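View pics/si_crop.png

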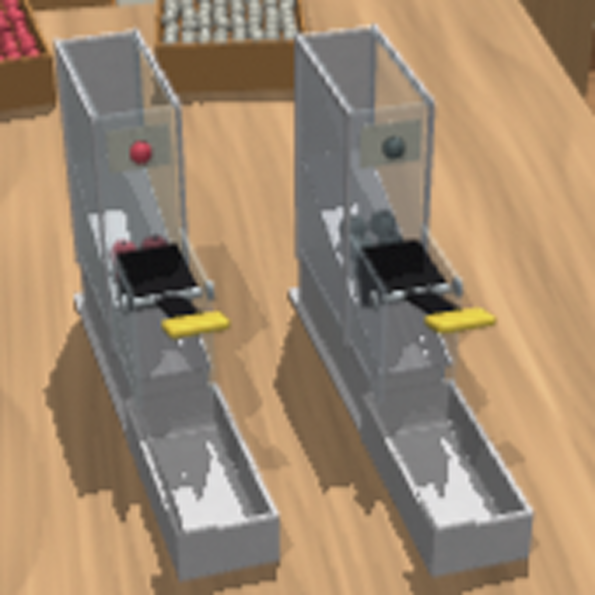

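```bash
cat > h.py <<'E'
import numpy as np
from scipy.spatial.transform import Rotation as R
from scipy.optimize import least_squares
def cam(c):
    w,x,y,z=c["orientation"]; return dict(R=R.from_quat([x,y,z,w]).as_matrix(),e=np.array(c["eye"]),f=200/np.tan(np.radians(c["fovy"]/2)),c=np.array([c["cx"],c["cy"]]))
def proj(k,P):
    q=(np.atleast_2d(P)-k["e"])@k["R"]; return q[:,:2]/q[:,2:]*k["f"]+k["c"]
def ray(k,uv):
    d=k["R"]@np.r_[(np.array(uv)-k["c"])/k["f"],1]; return k["e"],d/np.linalg.norm(d)
E
python3 - <<'E'
from h import *
from cell import optics,robot
S=cam(optics.read_camera("scene"));D=cam(optics.read_camera("side"))
L=[((20,40,270),(333,217),None),((20,-40,270),(268,283),None),((172,40,270),(500,358),None),((172,-40,270),(438,428),None)]
loc=[(20,40,270),(20,-40,270),(172,40,270),(172,-40,270),(-225,-40,50)]
sc=np.array([(333,217),(268,283),(500,358),(438,428),(62,215)])/3+[250,180]
loc2=[(20,40,270),(20,-40,270),(172,40,270),(172,-40,270),(-225,40,50),(-225,-40,50)]
sd=np.array([(345,112),(432,103),(297,38),(378,30),(433,525),(530,515)])/3.5+[240,70]
rot=lambda a:np.array([[np.cos(a),-np.sin(a),0],[np.sin(a),np.cos(a),0],[0,0,1]])
T=lambda p,l:np.array(l)@rot(p[2]).T+[p[0],p[1],0]
f=lambda p:np.r_[(proj(S,T(p,loc))-sc).ravel(),(proj(D,T(p,loc2))-sd).ravel()]
r=least_squares(f,[550,350,1.7],loss="soft_l1",x_scale=[100,100,1]); print(r.x,np.round(r.fun,1))
pad=T(r.x,[(-149,0,183),(-149,0,115),(-55,0,145)]);print(pad)
print(proj(S,pad),proj(D,pad))
# triangulate paddle
for a,b in [((138,163),(461,318)),((338,62),(196,321))]:
    A=ray(S,np.array(a)/3+[250,180]);B=ray(D,np.array(b)/3.5+[240,70])
    M=np.c_[A[1],-B[1]];t=np.linalg.lstsq(M,B[0]-A[0],rcond=None)[0]
    print(A[0]+t[0]*A[1],B[0]+t[1]*B[1])
s=robot.read_state();print(s["tool_pos"],s["time_s"])
E
```

```text
[666.6624804   59.77303453   1.6831066 ] [ 2.3 -2.3 -1.8 -0.   3.4 -1.1 -1.3  3.6 -1.9 -2.4 -0.9  0.2  2.  -1.
 -1.9 -1.2  0.6 -2.1 -0.3 -0.1  0.5 -2.6]
[[683.36155355 -88.2882398  183.        ]
 [683.36155355 -88.2882398  115.        ]
 [672.8265678    5.11954401 145.        ]]
[[297.01552216 233.01983193]
 [297.88160389 246.34664069]
 [324.18344229 264.99661358]] [[370.80341443 159.67225839]
 [369.36228152 180.90944781]
 [358.52414662 153.0430161 ]]
[686.28809189 -88.70957704 179.18389926] [685.92693533 -88.5743282  179.23275496]
[492.2223674  -62.09292659 180.06871343] [491.63966919 -61.89674293 180.28948348]
[163.77136554 628.71904765 230.67818477] 0.25
```

>>> send_rows --deltas '[[[-1,0,0,1,0],[-1,0,0,1,0],[-1,0,0,1,0],[-1,0,0,1,0],[-1,0.3,-0.4,1,0],[-1,0.7,-1,0.8,0],[-1,0.7,-1,0,0],[-1,0.7,-1,0,0],[-1,0.7,-1,0,0],[-1,0.7,-1,0,0],[-1,0.7,-1,0,0],[-1,0.7,-1,0,0],[-1,0.7,-1,0,0],[-1,0.7,-1,0,0],[-1,0.7,-1,0,0],[-1,0.7,-1,0,0],[-1,0.7,-1,0,0],[-1,0.7,-1,0,0],[-1,0.7,-1,0,0],[-1,0.7,-1,0,0]]]'

```text
time_s: 1.92
tool_pos: [434.4, 242.6, 376.4]
tool_rot: [0.0, 0.791, 0.612, 0.0]
wrist_force: [0.6, 0.9, -0.5]
opening: -0.1
```

>>> send_rows --deltas '[[[-1,0.75,-1,0,0],[-1,0.75,-1,0,0],[-1,0.75,-1,0,0],[-1,0.75,-1,0,0],[-1,0.75,-1,0,0],[-1,0.75,-1,0,0],[-1,0.75,-1,0,0],[-1,0.75,-1,0,0],[-1,0.75,-1,0,0],[-1,0.75,-1,0,0],[-1,0.75,-1,0,0],[-1,0.75,-0.8,0,0],[-1,0.75,-0.4,0,0],[-1,0,0,-0.6,0],[-1,0,0,-1,0],[-1,0,0,-1,0],[-1,0,0,-1,0],[-1,0,0,-0.5,0],[-1,0,0,0,0]]]'

```text
time_s: 3.5
tool_pos: [675.2, -60.2, 268.4]
tool_rot: [-0.003, 0.791, 0.612, -0.003]
wrist_force: [-0.5, -0.2, -1.0]
opening: 0.1
```

```bash
python3 - <<'E'
from cell import robot, optics
import cv2
for n in ["scene","side","wrist"]:
    a=optics.read_camera(n)["color"][:,:,::-1]
    cv2.imwrite(f"pics/{n}1.png",a)
    if n=="scene": a=a[150:350,230:480]
    if n=="side": a=a[60:240,240:430]
    if n!="wrist": cv2.imwrite(f"pics/{n}1c.png",cv2.resize(a,None,fx=3,fy=3))
s=robot.read_state();print(s["tool_pos"],s["time_s"],s["wrist_force"])
E
```

```text
[678.06200318 -60.82875586 275.57278729] 3.65 [-0.14809672  0.67206156 -0.15666973]
```

View pics/scene1c.png

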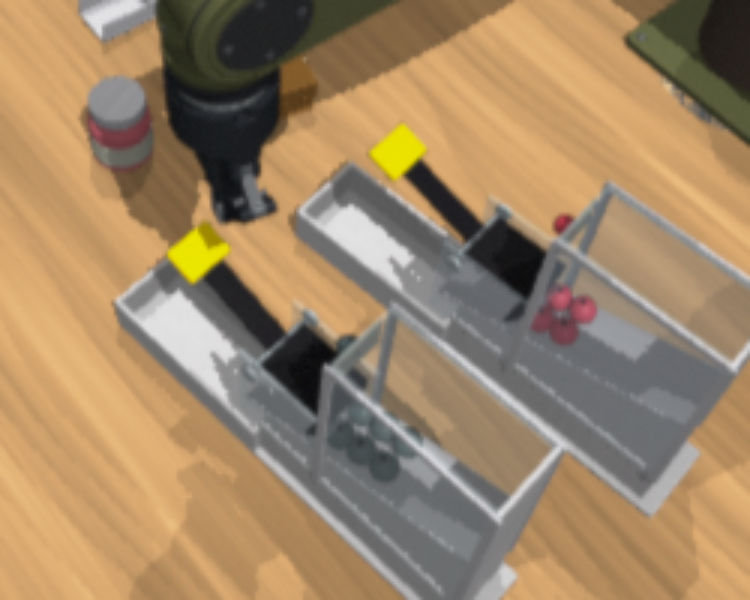

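View pics/side1c.png

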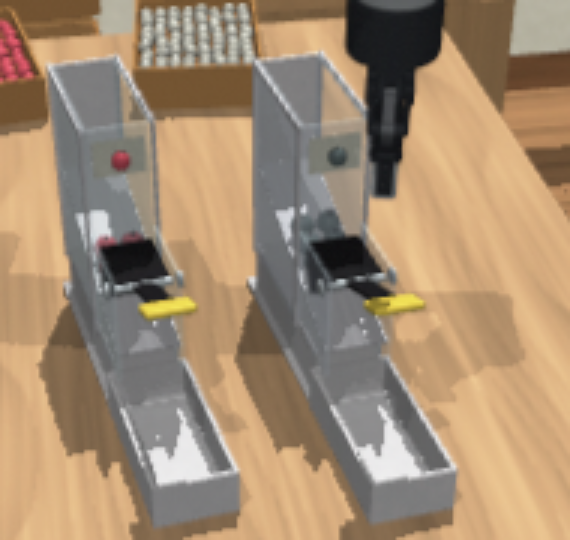

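View pics/wrist1.png

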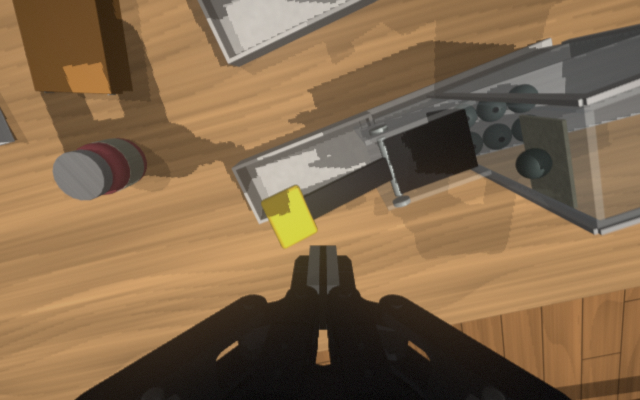

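```bash
python3 - <<'E'
from h import *
from cell import optics,robot
c=optics.read_camera("wrist");W=cam(c);s=robot.read_state()
print(W["e"],s["tool_pos"],proj(W,s["tool_pos"]))
print(proj(W,[[685,-88.5,183],[672.8,5,145]]))
e,d=ray(W,(290.5,217));print(e+d*(183-e[2])/d[2])
E
```

```text
[597.62640056 -39.85654773 417.47847789] [678.4356848  -60.92298835 276.39990908] [[322.07309117 260.5406498 ]]
[[291.58492093 215.56248799]
 [391.5294839  163.03553728]]
[685.99969441 -89.72285656 183.        ]
```

>>> send_rows --deltas '[[[-1,0.14,-0.56,-0.4,0],[-1,0.14,-0.56,-0.6,0],[-1,0,0,-0.8,0],[-1,0,0,-0.8,0],[-1,0,0,-0.4,0],[-1,0,0,0,0],[-1,0,0,0,0]]]'

```text
time_s: 4.28
tool_pos: [684.3, -89.7, 197.8]
tool_rot: [-0.001, 0.791, 0.611, -0.001]
wrist_force: [0.6, 1.4, 0.1]
opening: 0.2
```

```bash
python3 - <<'E'
from cell import robot, optics
import cv2
o=[]
for n in ["side","wrist"]:
    a=optics.read_camera(n)["color"][:,:,::-1]
    if n=="side": a=a[80:230,280:480]
    else: a=a[120:320,200:460]
    cv2.imwrite(f"pics/{n}2c.png",cv2.resize(a,None,fx=3,fy=3))
s=robot.read_state();print(s["tool_pos"],s["time_s"],s["wrist_force"])
E
```

```text
[685.43221627 -89.48189337 200.34423336] 4.3833 [-0.70459759  0.052087    0.18087458]
```

View pics/side2c.png

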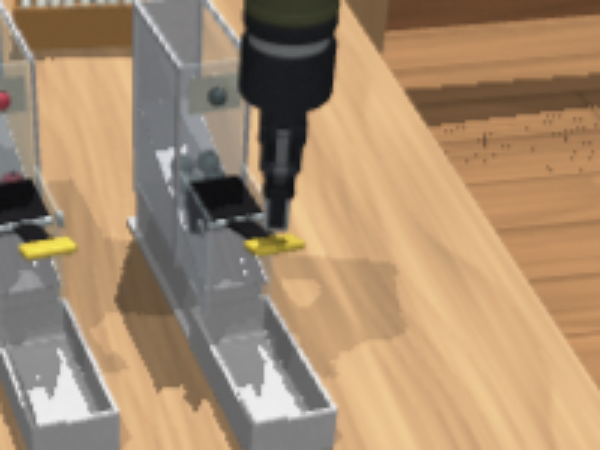

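View pics/wrist2c.png

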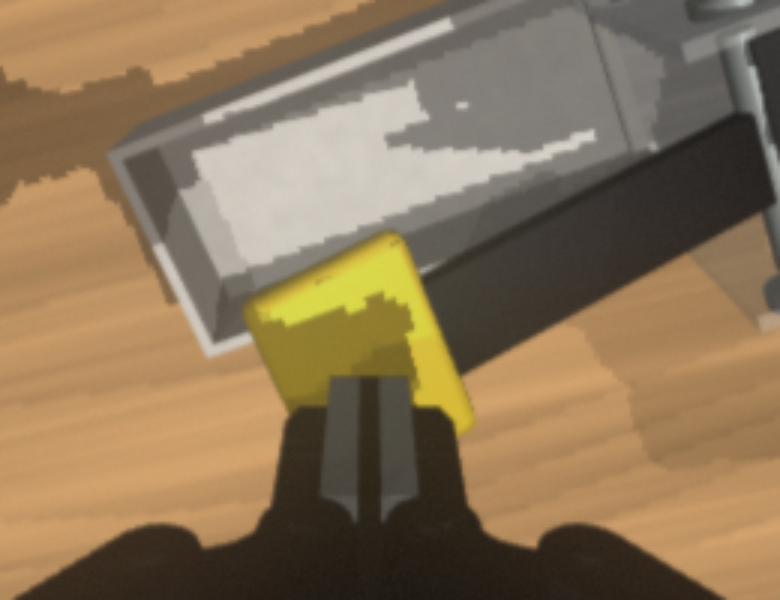

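The fingertips are over the middle of the paddle, about 15 mm above it. Pressing down now.

>>> send_rows --deltas '[[[-1,0,0,-0.2,0],[-1,0,0,-0.25,0],[-1,0,-0.04,-0.25,0],[-1,0,-0.06,-0.25,0],[-1,0,-0.06,-0.25,0],[-1,0,-0.04,-0.25,0],[-1,0,0,-0.25,0],[-1,0,0,-0.25,0],[-1,0,0.04,-0.25,0],[-1,0,0.06,-0.25,0],[-1,0,0.06,-0.25,0],[-1,0,0.04,-0.25,0],[-1,0,0,-0.1,0],[-1,0,0,0,0]]]'

```text
time_s: 5.55
tool_pos: [684.2, -88.4, 121.4]
tool_rot: [-0.001, 0.791, 0.612, -0.0]
wrist_force: [-0.4, -1.9, 2.5]
opening: 0.2
```

```bash
python3 - <<'E'
from cell import robot, optics
import cv2
for n in ["side","scene"]:
    a=optics.read_camera(n)["color"][:,:,::-1]
    a=a[80:230,280:480] if n=="side" else a[180:370,230:460]
    cv2.imwrite(f"pics/{n}3c.png",cv2.resize(a,None,fx=3,fy=3))
s=robot.read_state();print(s["tool_pos"],s["time_s"],s["wrist_force"])
E
```

```text
[684.3465421  -88.71142671 122.45277209] 5.65 [-1.13161457 -1.29826743  3.04048044]
```

View pics/side3c.png

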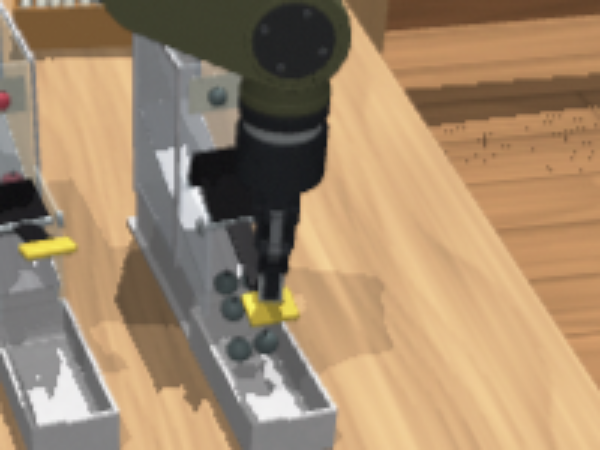

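View pics/scene3c.png

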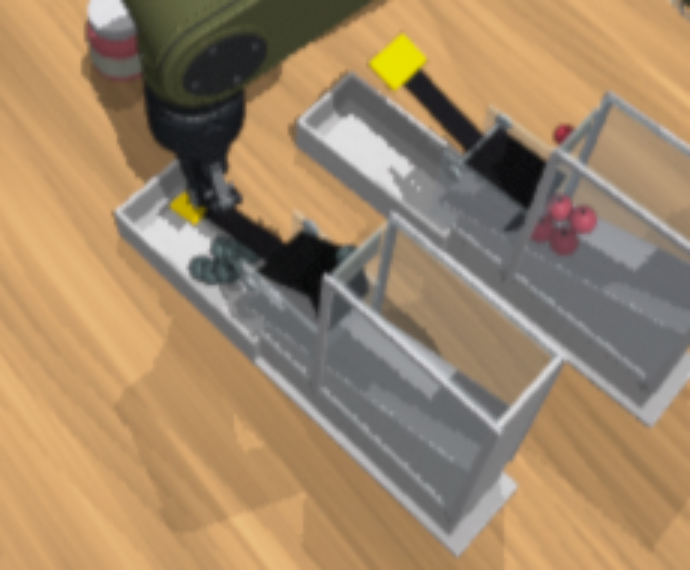

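Beads are rolling out with the lever almost down, and the pink paddle hasn't moved. I'll press a few mm further to find the stop and hold there.

>>> send_rows --deltas '[[[-1,0,0,-0.06,0],[-1,0,0,-0.06,0],[-1,0,0,-0.06,0],[-1,0,0,-0.06,0],[-1,0,0,0,0],[-1,0,0,0,0],[-1,0,0,0,0],[-1,0,0,0,0],[-1,0,0,0,0],[-1,0,0,0,0],[-1,0,0,0,0],[-1,0,0,0,0]]]'

```text
time_s: 6.65
tool_pos: [684.9, -88.4, 117.8]
tool_rot: [-0.0, 0.791, 0.612, 0.001]
wrist_force: [-2.7, 2.2, 7.6]
opening: -0.1
```

```bash
cat > look.py <<'E'
import sys
from cell import robot, optics
import cv2
t=sys.argv[1]
for n in ["side","scene","wrist"]:
    a=optics.read_camera(n)["color"][:,:,::-1]
    if n=="side":a=a[80:230,280:480]
    elif n=="scene": a=a[180:370,230:460]
    cv2.imwrite(f"pics/{n}{t}c.png",cv2.resize(a,None,fx=3,fy=3) if n!="wrist" else a)
s=robot.read_state();print(s["tool_pos"],s["time_s"],s["wrist_force"])
E
python3 look.py 4
```

```text
[684.93022533 -88.45821923 117.81283267] 6.8 [-2.82449693  0.34011533  7.05971744]
```

View pics/side4c.png

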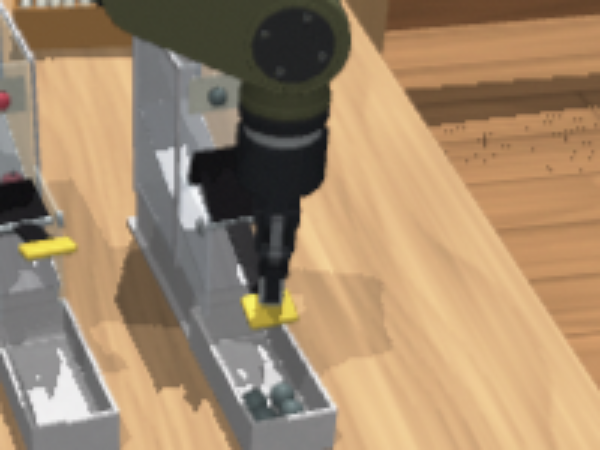

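View pics/scene4c.png

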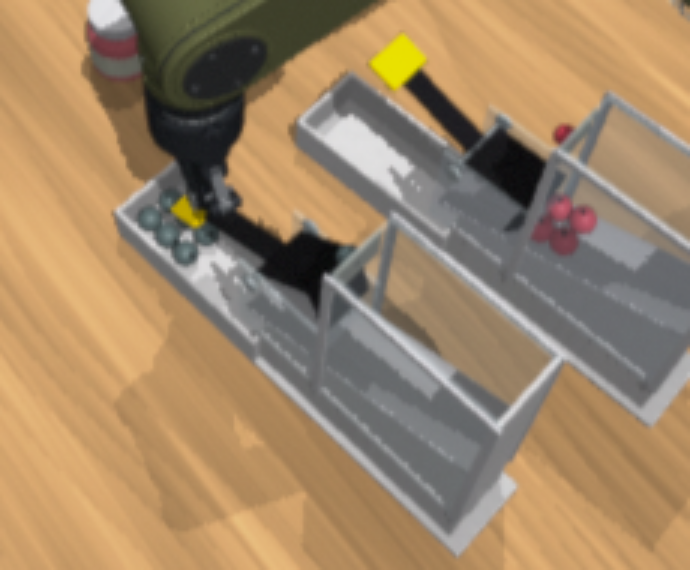

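View pics/wrist4c.png

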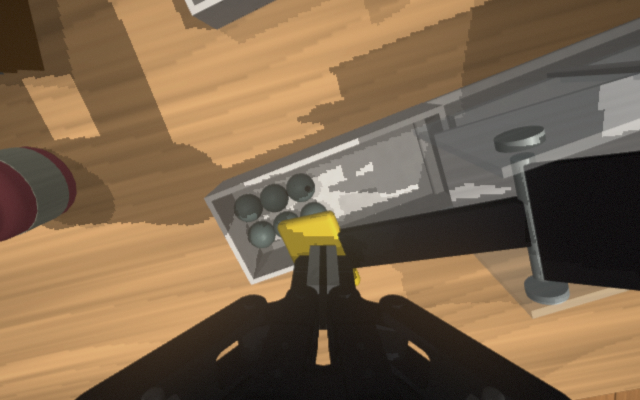

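Six beads are in the tray in the wrist view, at (248,207), (274,198), (301,187), (262,234), (287,220) and (313,212). The force is 7 N, above the 3 N spring, so the lever is on its stop. I'll hold a bit longer, then ease it up at about 36 mm/s.

>>> send_rows --deltas '[[[-1,0,0,0,0],[-1,0,0,0,0],[-1,0,0,0,0],[-1,0,0,0,0],[-1,0,0,0,0],[-1,0,0,0,0],[-1,0,0,0.06,0],[-1,0,-0.02,0.1,0],[-1,0,-0.02,0.12,0],[-1,0,-0.03,0.12,0],[-1,0,-0.03,0.12,0],[-1,0,-0.03,0.12,0],[-1,0,-0.02,0.12,0],[-1,0,-0.02,0.12,0],[-1,0,-0.02,0.12,0],[-1,0,0,0.12,0],[-1,0,0,0.12,0],[-1,0,0,0.12,0],[-1,0,0,0.12,0],[-1,0,0.02,0.12,0]]]'

```text
time_s: 8.47
tool_pos: [684.4, -93.3, 156.6]
tool_rot: [-0.0, 0.791, 0.612, -0.0]
wrist_force: [-0.2, 0.8, 1.7]
opening: 0.1
```

>>> send_rows --deltas '[[[-1,0,0.02,0.12,0],[-1,0,0.02,0.12,0],[-1,0,0.03,0.12,0],[-1,0,0.03,0.12,0],[-1,0,0.03,0.12,0],[-1,0,0.02,0.12,0],[-1,0,0.02,0.12,0],[-1,0,0,0.12,0],[-1,0,0,0.12,0],[-1,0,0,0.12,0],[-1,0,0,0.1,0],[-1,0,0,0.1,0],[-1,0,0,0.1,0],[-1,0,0,0.1,0],[-1,0,0,0.1,0],[-1,0,0,0.1,0]]]'

```text
time_s: 9.8
tool_pos: [684.6, -89.1, 201.8]
tool_rot: [-0.0, 0.791, 0.611, -0.0]
wrist_force: [0.3, -0.3, 0.3]
opening: 0.2
```

```bash
python3 look.py 5
```

```text
[684.76847907 -89.03092149 201.94698783] 9.95 [0.30774642 0.20932935 0.07819651]
```

View pics/side5c.png

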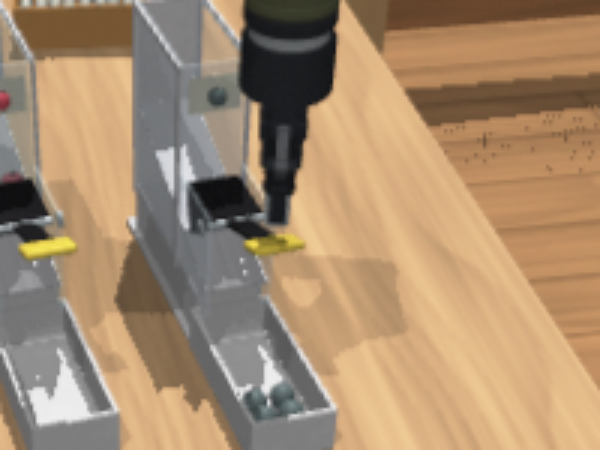

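View pics/scene5c.png

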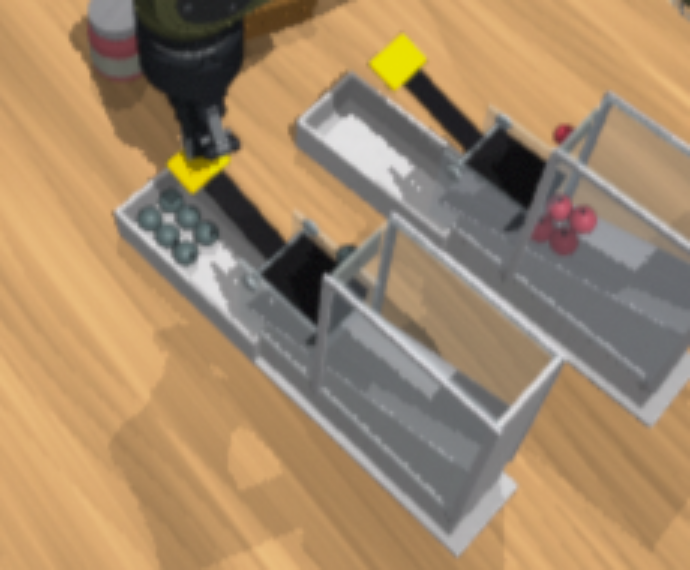

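The lid is shut and six grey beads show in the tray in the scene crop, around (150–207, 200–252). The paddle is back where it started. I'll lift clear before handing in.

>>> send_rows --deltas '[[[-1,0,0,0.6,0],[-1,0,0,1,0],[-1,0,0,1,0],[-1,0,0,0.4,0],[-1,0,0,0,0],[-1,0,0,0,0],[-1,0,0,0,0],[-1,0,0,0,0]]]'

```text
time_s: 10.62
tool_pos: [683.7, -88.8, 274.0]
tool_rot: [-0.001, 0.791, 0.612, -0.001]
wrist_force: [-0.4, -0.3, -0.3]
opening: 0.1
```

```bash
python3 look.py 6
```

```text
[684.06251578 -88.89332737 274.83911502] 10.7667 [-0.74774871  0.00499598  0.0677195 ]
```

View pics/wrist6c.png

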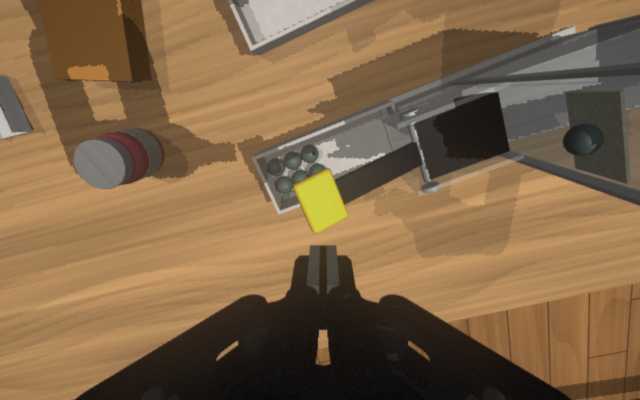

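The wrist view shows the chute empty, the beads at (275–318, 153–185) in the tray, the paddle level at (320,200), and nothing touching the gripper.

```bash
python3 -c "
from cell import ticket
print(ticket.sign_off())"
```

```text
the job is handed in; nothing more can be done
None
```

I emptied the grey dispenser into its own tray, eased its lid shut and handed the job in. No verdict was reported.

- **Press and hold:** I pressed the grey paddle with the closed fingertips down to its stop. The tool tip was at 118 mm and the force about 7 N, against the 3 N the spring needs. I held it there for about a second and a half, until six beads showed in the tray.
- **Release:** The lever came up over about two seconds at roughly 36 mm/s, and the fingers were then lifted clear. I had no reading of the lever angle or speed, so the soft closing rests on that commanded pace and the lid's look afterwards.
- **Last checks:** All six grey beads were in the tray, the chute was empty and the lid was shut with the paddle back where it started. The wrist force was about zero, and the time was about 10.8 s of the 32 s allowed.
- **Rest of the scene:** The pink lever and beads looked unchanged in the last views that showed them. The gripper never went near the jar, carton or scoop, but I did not re-measure their positions.

No check failed. The two ways of locating the paddle differed by about 3 to 4 mm, and the wrist camera matched the point I used to within about 1.5 mm.

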